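# Put the fallen oil bottle back into the pull-out rack

## Robot

A 6-joint arm with a two-finger parallel gripper is mounted at the origin on a cart in front of the work surface, level with it; the furniture and walls round the work are solid. World frame = base frame: x ahead of the robot, y to its left, z up, the work surface at z = 0. Lengths are in mm, angles in rad, forces in N, time in s.
With the tool pointing down it reaches from about 350 to 975 mm from the base axis. Payload 7.1 kg.
Tool frame: the origin (TCP) lies at the very end of the fingers, on their centre line; the grasp point (between the pads) lies 19 mm behind it; z points along the fingers, y is the line along which they close (so a half turn about z gives the same grasp; the last joint's range is limited). The gripper opens to 88 mm and grips with 3 to 60 N. Pads are 20 mm wide; open, the fingers measure 115 mm over their backs; the gripper's body (75 mm by 178 mm) begins 61 mm behind the grasp point.
Start: joints at [-1.193, 0.423, 1.63, -0, 1.089, -0.019], TCP at [241.559, -576.415, 184.975] pointing down, gripper open.
Joint ranges: [-3, 3], [-0.9, 2.11], [0.09, 2.58], [-1.31, 4.45], [0.11, 2.69], [-2.54, 2.54]. Speed limits (rad/s): [2.39, 2.39, 3.01, 3.14, 3.14, 3.14].

## Interface

Orientations are given as a rotation vector (axis times angle).
In Python, from workcell import sensors, imaging, close_job gives the robot as it stands. The module is installed in compiled form; this text tells all that it offers.
- The arm moves only by the tool servo_tool, never from a script. Its argument "steps" is a list of rows, each a list of 3 entries, a list of its own where there are three numbers: the shift along the world's x, y, z in m, then the turn, a rotation vector about the world's x, y, z in degrees, then the opening, from -1 (shut) to 1 (fully open). A call has exactly 8 rows; each row shifts and turns the commanded pose from where the row before left it; what a row does not reach is not made up. A row lasts 1/12 s, in which the tool goes at most 41.7 mm and 7.16 degrees, less where a joint would pass 70% of its speed; a pose out of reach is approached as far as the arm can. A call is refused whole if a number of a shift passes 0.0417 or a number of a turn 7.16, either way. A call with a gripper value outside its range is refused whole. The fingers move at their own pace and stop on an object; the grip force is fixed at half the most. Time passes only in rows, so rows that do not move let the fingers close, or fill a call up. It gives the time, the measured TCP pose, the force, the opening and the grip force at its end, in the units of the state.
- sensors.get_obs(): the state, without advancing time (a new reading comes with each control period).
- imaging.get_image(name): name is "side" or "top" or "wrist"; returns a dict with "color" (384x512x3 uint8, blue, green, red), "range_z" (384x512 float32, mm along the optical axis (not along the pixel's ray), 0 where there is no reading), "vertical_fov" (degrees; the focal length in pixels is half the picture's height over the tangent of half this angle, whatever the lens; pixels are square), "cx", "cy" (the principal point, pixels), "rvec" (rotation vector, rad) and "tvec" (3), from world to camera coordinates, as OpenCV has them; the wrist camera has in their place "tool_from_camera" (4x4, takes a point from camera to tool coordinates, whose origin is the TCP and whose axes are the flange's). Camera axes: x right, y down, z forward; pixel columns grow to the right and rows downward; lengths in mm; the calibration is good to about 2 mm. A picture is of the moment at which its call begins: read the wrist's pose just before it.
- close_job(): hands the job in; it is judged then, once.
The state is a dict: "t": time; "qpos": joint angles; "qvel": joint speeds; "joint_torque": joint torques, N m; "ee_pos": TCP position; "orientation": TCP orientation; "ft_force": force on the tool from outside, world axes, zero at the start; "moment": the same for the moment, N m; "width": finger opening in mm; "grasp_force": force on a finger pad.
Only numpy, scipy, OpenCV 4.12 (cv2) and the standard library are available. Lean on these libraries where they do the work, as an engineer would, in place of code of your own. Each camera call takes 0.05 s, during which the arm holds its last target. There are 200 camera calls.

## Task

The square oil bottle has fallen over on the worktop. Tip it up on the edge of its foot, keeping the foot on the worktop, and leave it standing there by itself; then put it upright into the empty front bay of the condiment rack, which has to be pulled out for that, let go of the bottle, and slide the rack fully shut. Leave the small herb jar and the mug on its coaster where they are, and do not knock over the salt shaker in the rack.

Things in the scene. Friction and masses are not known exactly. Their poses are not given: they have to be found in the camera images.
- oil_bottle: Dark green square oil bottle, 190 mm long, 0.3 to 0.6 kg, blank label, round steel cap. Origin: centre of its foot face; x axis from foot to cap (upward when it stands), y and z square to its flat sides. Body 56 x 56 mm to x = 122 mm, then a shoulder to the 27 mm neck; cap 30 mm across from x = 154 to 190 mm. Starts lying on a flat side, axis 28 mm up; centre of mass near x = 75 mm
- cap (a point): middle of the bottle's steel cap, on the bottle's axis 170 mm from the foot; axes as the bottle's
- rack: Slim wooden pull-out condiment rack standing fixed on the worktop, 260 mm deep (x), 124 mm wide (y), 222 mm high. Origin: centre of its underside; its -x axis points out of its open front, towards the robot. The roof begins 25 mm behind the front. The tray inside slides out along -x
- tray (a joint): How far the tray is pulled out, in m: 0 shut (its stop), 0.16 fully out; it starts shut or up to 0.03 out. Stays where it is left; needs about 1 to 3 N to move. It carries a wooden front panel 124 mm wide, 14 mm thick, its top 170 mm above the worktop, which covers the front of the rack; the tray's sides are open above low wire rails
- bay (a point): centre of the floor of the empty front bay, moves with the tray, axes as the rack's. Floor 12 mm above the worktop; clear inside 78 mm along x by 74 mm along y, between the front panel and a wire divider; wire side rails reach 49 mm above the worktop. Shut, it lies under the roof; fully out, its centre is 121 mm in front of the rack
- pull (a point): grip point on the tray's handle, moves with the tray: an upright steel bar 12 mm thick, its axis 42 mm in front of the panel's face, from 78 to 182 mm above the worktop; this point is at 170 mm, on the bar's axis. Bar stands on two stems, the upper at 148 mm
- salt: grey-capped glass salt shaker, 44 mm across, 90 mm high, standing loose in the rear bay of the tray; origin at the centre of its foot, z up
- herb_jar: small glass herb jar with a white lid, 47 mm across, 98 mm high, standing loose on the worktop left of the rack; origin at the centre of its foot, z up
- coaster: dark green square coaster, 98 x 98 x 6 mm, loose on the worktop under the mug; origin at the centre of its underside
- mug: cream mug upside down on the coaster, 71 x 106 x 85 mm with its handle; origin at the middle of its underside, z up

How it is judged:
By the outcome, as a careful person would: the job done as asked, in the order asked, and still so for the second after the job is handed in, with the robot touching nothing.
It also fails if it takes over 70 s, if anything falls off the work surface, if the arm or the gripper's body presses on something with over 40 N, if the wrist force passes 120 N, or if a joint passes its speed limit or range.

## Working session

There is one attempt and no reset: what is moved stays moved. The work goes in short steps, Python scripts to look and compute and a tool call to move; the robot and the scene stay as the last step left them, time stands still between calls to the robot, and variables do not carry over. Pictures are saved under pics/ and viewed, at most 10 in all, crops included, and the job is handed in when it is done.

Besides the shell and the picture viewer there is one more tool, called after "Emit:" in YAML: its name, and indented under it one key for each argument. servo_tool: Moves the arm, as the interface text tells. Its arguments: {"type":"object","properties":{"steps":{"type":"array"}},"required":["steps"]}

```bash
mkdir -p pics
cat > h.py <<'E'
import numpy as np, cv2
from workcell import sensors, imaging
from scipy.spatial.transform import Rotation as R
def shot(name):
    o=sensors.get_obs(); return o,imaging.get_image(name)
def cloud(o,d):
    z=d["range_z"].astype(float);h,w=z.shape
    f=h/2/np.tan(np.radians(d["vertical_fov"])/2)
    v,u=np.mgrid[:h,:w]
    p=np.stack([(u-d["cx"])*z/f,(v-d["cy"])*z/f,z],-1)
    if "rvec" in d:
        M=R.from_rotvec(np.ravel(d["rvec"])).as_matrix(); P=(p-np.ravel(d["tvec"]))@M
    else:
        T=np.array(d["tool_from_camera"]);q=p@T[:3,:3].T+T[:3,3]
        P=q@R.from_rotvec(o["orientation"]).as_matrix().T+np.array(o["ee_pos"])
    P[z<=0]=np.nan
    return P
E
python3 - <<'E'
from h import *
for n in("top","side"):
    o,d=shot(n);P=cloud(o,d);np.save(f"{n}.npy",P);np.save(f"{n}_c.npy",d["color"])
    cv2.imwrite(f"pics/{n}1.png",d["color"])
print({k:np.round(v,3) for k,v in o.items()})
E
```

```text
{'t': np.float64(0.05), 'qpos': array([-1.193,  0.424,  1.631,  0.   ,  1.089, -0.019]), 'qvel': array([ 0.   , -0.001, -0.001, -0.   ,  0.002,  0.   ]), 'joint_torque': array([-0.0000e+00, -5.4609e+01, -2.7461e+01,  6.5000e-02,  1.9000e-02,
       -0.0000e+00]), 'ee_pos': array([ 241.373, -575.862,  184.211]), 'orientation': array([-3.078, -0.619,  0.   ]), 'ft_force': array([ 0.421, -0.644, -0.506]), 'moment': array([ 0.025, -0.047,  0.056]), 'grasp_force': np.float64(0.0), 'width': np.float64(87.933)}
```

View pics/top1.png

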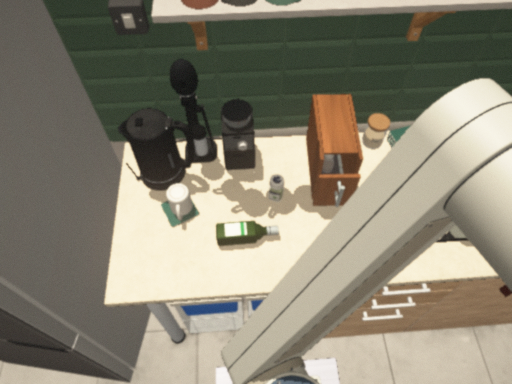

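View pics/side1.png

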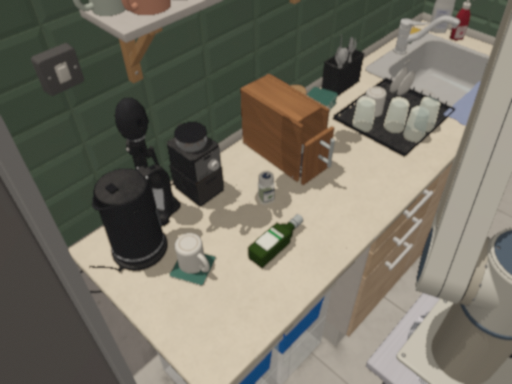

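The top view shows the bottle at (238,232) with its cap at (272,231), the rack at (333,150) with its handle at (340,192), the herb jar at (276,186) and the mug at (180,200). The side view confirms this.

Run:
```python
from h import *
for n,boxes in (("top",{"bottle":(205,285,215,250),"rack":(300,365,90,210),"jar":(265,290,170,205),"mug":(160,200,180,225)}),("side",{"bottle":(240,305,208,270),"rack":(235,340,70,185),"jar":(255,280,165,205)})):
    P=np.load(n+".npy")
    for k,(a,b,c,e) in boxes.items():
        q=P[c:e,a:b].reshape(-1,3);q=q[np.isfinite(q[:,0])]
        s=q[q[:,2]>12]
        if k=="bottle":
            s=s[s[:,2]<70]
            print(n,k,cv2.minAreaRect(s[:,:2].astype(np.float32)),np.percentile(s[:,2],[2,50,98]))
            t=s[s[:,2]>48];print(" top face",cv2.minAreaRect(t[:,:2].astype(np.float32)),s.min(0),s.max(0))
        elif k=="rack":
            for lo,hi in((212,235),(155,200),(190,212)):
                t=s[(s[:,2]>lo)&(s[:,2]<hi)]
                if len(t)>5:print(n,k,lo,cv2.minAreaRect(t[:,:2].astype(np.float32)),np.percentile(t,[1,99],axis=0).round())
        else:print(n,k,np.percentile(s,[2,50,98],axis=0).round())
    c=P[230,150:290:10] if n=="top" else P[240,245:300:5]
    if n=="top":
      for v in range(165,205,2):print(v,P[v,318:356:2].round()[:, [0,1,2]].tolist()) if v in(175,183,187,191,195) else 0
```

```text
top bottle ((520.6641845703125, 52.683536529541016), (58.465538024902344, 188.7533721923828), 0.4461258351802826) [17.0951045  53.60421954 60.48684269]
 top face ((520.8320922851562, 77.02455139160156), (139.0208282470703, 58.388099670410156), 89.04529571533203) [490.79224024 -41.62410866  12.05526882] [549.81080736 146.89888395  63.03812942]
top rack 212 ((765.1383056640625, -234.01089477539062), (124.30121612548828, 263.1555480957031), 86.6065673828125) [[ 640. -297.  214.]
 [ 891. -169.  226.]]
top rack 155 ((751.3806762695312, -262.1318359375), (382.2315368652344, 221.72821044921875), 1.3606036901474) [[ 563. -362.  156.]
 [ 940. -150.  199.]]
top rack 190 ((785.2178955078125, -249.11863708496094), (215.00656127929688, 308.08624267578125), 88.16546630859375) [[ 631. -350.  190.]
 [ 937. -148.  212.]]
top jar [[635. -71.  17.]
 [646. -47.  82.]
 [679. -25. 101.]]
top mug [[577. 225.  14.]
 [631. 260.  77.]
 [731. 323.  94.]]
175 [[639.0, -169.0, 144.0], [621.0, -168.0, 171.0], [623.0, -175.0, 168.0], [621.0, -180.0, 170.0], [623.0, -187.0, 165.0], [620.0, -192.0, 170.0], [619.0, -
[... 2296 characters left out ...]
80.79716491699219), (57.385257720947266, 138.86984252929688), 0.9708490967750549) [491.32996093 -42.42210585  12.02945073] [550.35077047 150.66853671  63.92077367]
side rack 212 ((787.075439453125, -235.57162475585938), (130.9999237060547, 310.43109130859375), 86.13142395019531) [[ 640. -296.  213.]
 [ 935. -166.  231.]]
side rack 155 ((782.40380859375, -243.95419311523438), (221.18283081054688, 425.92236328125), 65.95038604736328) [[ 563. -401.  156.]
 [ 939. -164.  200.]]
side rack 190 ((791.0400390625, -239.50521850585938), (160.63394165039062, 327.13177490234375), 79.05998229980469) [[ 632. -327.  190.]
 [ 937. -164.  212.]]
side jar [[636. -68.  15.]
 [650. -36.  71.]
 [683. -23. 102.]]
```

Emit:
servo_tool:
  steps:
    - [[0.0175,0.0285,0.003],[0,0,4.2],1]
    - [[0.0175,0.0285,0.003],[0,0,4.2],1]
    - [[0.0175,0.0285,0.003],[0,0,4.2],1]
    - [[0.0175,0.0285,0.003],[0,0,4.2],1]
    - [[0.0175,0.0285,0.003],[0,0,4.2],1]
    - [[0.0175,0.0285,0.003],[0,0,4.2],1]
    - [[0.0175,0.0285,0.003],[0,0,4.2],1]
    - [[0.0175,0.0285,0.003],[0,0,4.2],1]

```text
t: 0.77
ee_pos: [381.9, -346.8, 208.9]
orientation: [-2.767, -1.487, 0.0]
ft_force: [-0.0, 0.4, 0.3]
width: 88.0
grasp_force: 0.0
```

Emit:
servo_tool:
  steps:
    - [[0.0175,0.0285,0],[0,0,4.2],1]
    - [[0.0175,0.0285,0],[0,0,4.2],1]
    - [[0.0175,0.0285,0],[0,0,4.2],1]
    - [[0.0175,0.0285,0],[0,0,4.2],1]
    - [[0.0175,0.0285,0],[0,0,4.2],1]
    - [[0.0175,0.0285,0],[0,0,4.2],1]
    - [[0.0175,0.0285,0],[0,0,4.2],1]
    - [[0.0175,0.0285,0],[0,0,4.2],1]

```text
t: 1.43
ee_pos: [521.9, -118.8, 208.8]
orientation: [-2.218, -2.224, 0.0]
ft_force: [0.5, -0.4, -0.1]
width: 87.7
grasp_force: 0.0
```

Emit:
servo_tool:
  steps:
    - [[0,0.005,-0.005],[5.6,0,0],1]
    - [[0,0.005,-0.005],[5.6,0,0],1]
    - [[0,0.005,-0.005],[5.6,0,0],1]
    - [[0,0.005,-0.005],[5.6,0,0],1]
    - [[0,0.005,-0.005],[5.6,0,0],1]
    - [[0,0.005,-0.005],[5.6,0,0],1]
    - [[0,0.005,-0.005],[5.6,0,0],1]
    - [[0,0.005,-0.005],[5.6,0,0],1]

```text
t: 2.1
ee_pos: [521.9, -80.7, 169.1]
orientation: [-1.761, -1.759, -0.731]
ft_force: [0.3, 0.0, -1.0]
width: 88.0
grasp_force: 0.0
```

Run:
```python
from h import *
o,d=shot("wrist");P=cloud(o,d);cv2.imwrite("pics/w1.png",d["color"])
m=(P[...,2]>8)&(P[...,2]<70)&(P[...,0]>460)&(P[...,0]<580)&(P[...,1]>-70)&(P[...,1]<170)
s=P[m];print(len(s),s.min(0),s.max(0))
for lo in range(-60,160,10):
    t=s[(s[:,1]>=lo)&(s[:,1]<lo+10)]
    if len(t)>10:print(lo,len(t),np.percentile(t[:,0],[1,99]).round(1),np.percentile(t[:,2],[50,98]).round(1))
```

```text
6035 [491.5124911  -42.86125552   8.79722068] [548.91799511 145.87158306  57.53216689]
-50 235 [508.8 535.6] [31.  41.8]
-40 244 [507.7 536.7] [40.  42.8]
-30 234 [507.6 535.9] [40.  42.7]
-20 223 [507.4 536.1] [40.  43.2]
-10 183 [508.2 535.4] [39.4 42.2]
0 332 [503.6 539. ] [39.4 45.7]
10 462 [497.7 544.7] [45.4 51.4]
20 538 [494.5 546.7] [50.7 54.6]
30 417 [493.5 548.6] [54.7 56.3]
40 367 [493.5 547.9] [55.  56.3]
50 348 [493.1 547.8] [55.1 56.5]
60 331 [492.8 547.5] [55.3 56.6]
70 325 [492.4 547.9] [55.3 56.8]
80 310 [492.1 547.1] [55.2 56.7]
90 303 [493.2 547.3] [55.2 56.7]
100 286 [492.7 546.5] [55.4 56.6]
110 280 [492.4 546.7] [55.2 56.6]
120 262 [492.1 547. ] [54.9 56.2]
130 257 [491.8 546. ] [55.  56.3]
140 98 [494.2 543.8] [54. 56.]
```

Emit:
servo_tool:
  steps:
    - [[0,0.003,-0.0245],[0,0,0],1]
    - [[0,0.003,-0.0245],[0,0,0],1]
    - [[0,0.003,-0.0245],[0,0,0],1]
    - [[0,0.003,-0.0245],[0,0,0],1]
    - [[0,0.0141,-0.0141],[0,0,0],1]
    - [[0,0.0141,-0.0141],[0,0,0],1]
    - [[0,0.0141,-0.0141],[0,0,0],1]
    - [[0,0.0141,-0.0141],[0,0,0],1]

```text
t: 2.82
ee_pos: [521.5, -11.5, 13.9]
orientation: [-1.764, -1.763, -0.724]
ft_force: [0.3, 0.5, -0.1]
width: 88.0
grasp_force: 0.0
```

Emit:
servo_tool:
  steps:
    - [[0,0,0],[0,0,0],-1]
    - [[0,0,0],[0,0,0],-1]
    - [[0,0,0],[0,0,0],-1]
    - [[0,0,0],[0,0,0],-1]
    - [[0,0,0],[0,0,0],-1]
    - [[0,0,0],[0,0,0],-1]
    - [[0,0,0],[0,0,0],-1]
    - [[0,0,0],[0,0,0],-1]

```text
t: 3.48
ee_pos: [521.7, -12.4, 14.8]
orientation: [-1.764, -1.761, -0.726]
ft_force: [-0.7, -0.0, 0.1]
width: 38.1
grasp_force: 0.0
```

Run:
```python
from h import *
o=sensors.get_obs();print(o["ee_pos"],o["ft_force"],o["width"],o["grasp_force"])
th=np.radians(np.linspace(0,90,25)); E=np.array([147.,0]); 
p0=np.array(o["ee_pos"])[1:]-E
Q=np.array([[p0[0]*np.cos(t)+p0[1]*np.sin(t),-p0[0]*np.sin(t)+p0[1]*np.cos(t)] for t in th])
print(np.diff(Q,axis=0).round(1).tolist()); print(Q[-1]+E)
```

```text
[521.74023848 -12.3635357   14.81173657] [-0.73792254 -0.03706508  0.09163183] 38.141030123727155 0.0
[[1.3, 10.4], [2.0, 10.3], [2.7, 10.1], [3.3, 9.9], [4.0, 9.7], [4.6, 9.4], [5.2, 9.1], [5.8, 8.7], [6.3, 8.3], [6.9, 7.9], [7.4, 7.4], [7.8, 6.9], [8.3, 6.4], [8.7, 5.9], [9.0, 5.3], [9.4, 4.7], [9.7, 4.1], [9.9, 3.4], [10.1, 2.8], [10.3, 2.1], [10.4, 1.4], [10.4, 0.7], [10.5, 0.1], [10.5, -0.6]]
[161.81173657 159.3635357 ]
```

Emit:
servo_tool:
  steps:
    - [[0,0,0],[0,0,0],-1]
    - [[0,0,0],[0,0,0],-1]
    - [[0,0,0],[0,0,0],-1]
    - [[0,0,0],[0,0,0],-1]
    - [[0,0,0],[0,0,0],-1]
    - [[0,0,0],[0,0,0],-1]
    - [[0.0,0.0,0],[0,0,0],-1]
    - [[0,0,0],[0,0,0],-1]

```text
t: 4.15
ee_pos: [523.1, -13.0, 15.3]
orientation: [-1.765, -1.763, -0.728]
ft_force: [2.2, -4.8, 4.9]
width: 0.2
grasp_force: 3.9
```

Emit:
servo_tool:
  steps:
    - [[0,0.0013,0.0104],[-3.75,0,0],-1]
    - [[0,0.002,0.0103],[-3.75,0,0],-1]
    - [[0,0.0027,0.0101],[-3.75,0,0],-1]
    - [[0,0.0033,0.0099],[-3.75,0,0],-1]
    - [[0,0.004,0.0097],[-3.75,0,0],-1]
    - [[0,0.0046,0.0094],[-3.75,0,0],-1]
    - [[0,0.0052,0.0091],[-3.75,0,0],-1]
    - [[0,0.0058,0.0087],[-3.75,0,0],-1]

```text
t: 4.82
ee_pos: [521.7, 17.0, 93.0]
orientation: [-2.087, -2.084, -0.269]
ft_force: [0.4, -0.3, 0.9]
width: 0.6
grasp_force: 0.0
```

Run:
```python
from h import *
o,d=shot("wrist");cv2.imwrite("pics/w2.png",d["color"])
P=cloud(o,d)
_,e=shot("side");cv2.imwrite("pics/s2.png",e["color"][150:350,180:400]);S=cloud(o,e)
cv2.imwrite("pics/c2.png",np.hstack([cv2.resize(d["color"],(400,300)),cv2.resize(e["color"][150:300,200:400],(400,300))]))
for A in(P,S):
    m=(A[...,2]>8)&(A[...,2]<62)&(A[...,0]>450)&(A[...,0]<590)&(A[...,1]>-90)&(A[...,1]<190)
    s=A[m];print(len(s),np.percentile(s,[1,99],axis=0).round(),cv2.minAreaRect(s[:,:2].astype(np.float32)))
```

```text
12891 [[495.   7.  36.]
 [551. 145.  57.]] ((521.5113525390625, 65.45159912109375), (167.0452117919922, 56.15681838989258), 86.90367889404297)
1378 [[494. -35.  10.]
 [550. 150.  60.]] ((522.4176025390625, 54.60919952392578), (192.62281799316406, 58.69686508178711), 87.29499053955078)
```

View pics/c2.png

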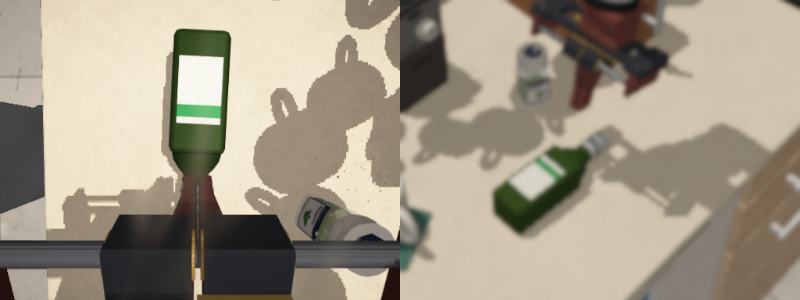

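The picture shows the bottle still lying almost where it was (left view, centre (200,100)), turned about 3°. The closed fingers, with tips near (195,180), hold nothing. I'll check where the fingertips really lie in the tool frame.

Run:
```python
from h import *
o,d=shot("wrist");P=cloud(o,d)
M=R.from_rotvec(o["orientation"]).as_matrix();q=(P-np.array(o["ee_pos"]))@M
print(M.round(2).tolist())
z=d["range_z"]; print("T",np.round(d["tool_from_camera"],2).tolist())
for v in range(200,384,14):
    print(v,[q[v,u].round().tolist() for u in(170,215,235,250,262,275)])
```

```text
[[-0.0, 1.0, 0.0], [0.97, 0.0, 0.25], [0.25, 0.0, -0.97]]
T [[-0.0, -0.96, -0.29, 80.37], [1.0, -0.0, 0.0, -0.74], [-0.0, -0.29, 0.96, -198.96], [0.0, 0.0, 0.0, 1.0]]
200 [[-20.0, -77.0, 93.0], [-19.0, -35.0, 91.0], [-3.0, -14.0, 44.0], [-2.0, -3.0, 41.0], [-3.0, 6.0, 45.0], [-3.0, 16.0, 42.0]]
214 [[-32.0, -78.0, 89.0], [-32.0, -36.0, 89.0], [-15.0, -15.0, 46.0], [-14.0, -3.0, 41.0], [-15.0, 7.0, 44.0], [-20.0, 18.0, 59.0]]
228 [[-46.0, -78.0, 87.0], [-46.0, -36.0, 87.0], [11.0, -10.0, -41.0], [10.0, -2.0, -39.0], [12.0, 4.0, -43.0], [-45.0, 20.0, 85.0]]
242 [[-57.0, -77.0, 82.0], [-58.0, -36.0, 84.0], [11.0, -9.0, -58.0], [10.0, -2.0, -55.0], [11.0, 4.0, -58.0], [-58.0, 20.0, 83.0]]
256 [[-70.0, -78.0, 79.0], [-70.0, -36.0, 79.0], [12.0, -8.0, -72.0], [10.0, -2.0, -69.0], [11.0, 3.0, -71.0], [11.0, 9.0, -71.0]]
270 [[-84.0, -78.0, 77.0], [-84.0, -36.0, 77.0], [11.0, -8.0, -83.0], [10.0, -2.0, -81.0], [11.0, 3.0, -83.0], [11.0, 8.0, -82.0]]
284 [[33.0, -21.0, -127.0], [33.0, -10.0, -127.0], [34.0, -5.0, -127.0], [11.0, -2.0, -92.0], [33.0, 2.0, -127.0], [33.0, 5.0, -127.0]]
298 [[33
[... 242 characters left out ...]
[33.0, 4.0, -136.0]]
326 [[32.0, -18.0, -141.0], [32.0, -9.0, -140.0], [33.0, -4.0, -141.0], [27.0, -1.0, -134.0], [33.0, 1.0, -141.0], [32.0, 4.0, -140.0]]
340 [[29.0, -18.0, -141.0], [30.0, -9.0, -142.0], [29.0, -5.0, -141.0], [24.0, -1.0, -135.0], [29.0, 1.0, -141.0], [29.0, 4.0, -141.0]]
354 [[25.0, -19.0, -141.0], [25.0, -9.0, -140.0], [25.0, -5.0, -141.0], [-161.0, -3.0, 56.0], [26.0, 1.0, -142.0], [26.0, 4.0, -142.0]]
368 [[22.0, -19.0, -141.0], [21.0, -9.0, -140.0], [22.0, -5.0, -141.0], [-174.0, -3.0, 52.0], [21.0, 1.0, -140.0], [21.0, 4.0, -141.0]]
382 [[17.0, -19.0, -140.0], [18.0, -9.0, -141.0], [18.0, -5.0, -141.0], [-188.0, -3.0, 50.0], [18.0, 1.0, -141.0], [19.0, 4.0, -142.0]]
```

The finger depth says the real tips end about 40 mm short of the reported TCP, which explains the miss. I'll open the gripper and pin the offset down in both states.

```bash
cat > tip.py <<'E'
from h import *
o,d=shot("wrist");P=cloud(o,d)
q=(P-np.array(o["ee_pos"]))@R.from_rotvec(o["orientation"]).as_matrix()
w=o["width"]/2
m=(abs(q[...,0])<14)&(abs(q[...,1])<w+20)&(abs(q[...,1])>w-2)&(q[...,2]>-100)&(q[...,2]<10)
s=q[m]; print(o["width"],len(s)); 
for sg in(-1,1):
    t=s[s[:,1]*sg>0]; print(len(t),np.percentile(t,[1,50,99],axis=0).round(1).tolist() if len(t) else 0)
E
python3 tip.py
```

```text
0.2452638583367154 2559
1428 [[-6.9, -12.0, -94.5], [11.2, -4.7, -69.7], [12.1, -0.1, -38.1]]
1131 [[6.2, 0.1, -94.3], [11.3, 4.3, -71.5], [12.0, 10.5, -38.5]]
```

Emit:
servo_tool:
  steps:
    - [[0,0,0.005],[0,0,0],1]
    - [[0,0,0.005],[0,0,0],1]
    - [[0,0,0.005],[0,0,0],1]
    - [[0,0,0.005],[0,0,0],1]
    - [[0,0,0],[0,0,0],1]
    - [[0,0,0],[0,0,0],1]
    - [[0,0,0],[0,0,0],1]
    - [[0,0,0],[0,0,0],1]

```text
t: 5.68
ee_pos: [521.4, 16.8, 112.0]
orientation: [-2.085, -2.082, -0.27]
ft_force: [-0.4, 0.2, 0.5]
width: 50.3
grasp_force: 0.0
```

Emit:
servo_tool:
  steps:
    - [[0,0,0],[5,0,0],1]
    - [[0,0,0],[5,0,0],1]
    - [[0,0,0],[5,0,0],1]
    - [[0,0,0],[5,0,0],1]
    - [[0,0,0],[0,0,0],1]
    - [[0,0,0],[0,0,0],1]
    - [[0,0,0],[0,0,0],1]
    - [[0,0,0],[0,0,0],1]

```text
t: 6.35
ee_pos: [521.6, 17.4, 112.5]
orientation: [-1.875, -1.875, -0.586]
ft_force: [0.2, 0.2, -0.2]
width: 87.5
grasp_force: 0.0
```

```bash
python3 tip.py
python3 - <<'E'
from h import *
o,d=shot("wrist");P=cloud(o,d)
print(o["ee_pos"],o["orientation"])
m=(P[...,2]>8)&(P[...,2]<60)&(P[...,0]>460)&(P[...,0]<580)&(P[...,1]>-70)&(P[...,1]<180)
s=P[m]
for lo in range(-50,160,20):
    t=s[(s[:,1]>=lo)&(s[:,1]<lo+10)]
    if len(t)>10:print(lo,len(t),np.percentile(t[:,0],[1,99]).round(1),np.percentile(t[:,2],[50,98]).round(1))
print(s.min(0),s.max(0))
E
```

```text
87.53377133696397 7218
3611 [[-9.5, -56.8, -99.5], [9.7, -46.1, -76.9], [11.8, -44.3, -38.3]]
3607 [[-9.5, 42.7, -99.7], [9.7, 44.5, -77.0], [11.8, 55.0, -38.0]]
[521.61929311  17.57065494 112.60099515] [-1.87502277 -1.87586445 -0.58629381]
-30 455 [502.7 531.2] [40.  42.8]
-10 390 [503.3 531.4] [39.4 42.7]
10 671 [497.5 542. ] [45.6 51.8]
30 799 [493.4 547.1] [54.7 56.4]
50 734 [493.8 548.6] [55.2 56.6]
70 679 [494.9 549. ] [55.4 56.8]
90 637 [496.2 550.7] [55.4 56.8]
110 595 [496.6 551.2] [55.3 56.7]
130 563 [498.  552.8] [55.1 56.4]
[492.19850361 -39.37146717  20.40401727] [553.02634035 147.37439364  58.1348388 ]
```

Emit:
servo_tool:
  steps:
    - [[-0.0007,-0.0069,-0.0085],[1.25,0,-0.375],1]
    - [[-0.0007,-0.0069,-0.0085],[1.25,0,-0.375],1]
    - [[-0.0007,-0.0069,-0.0085],[1.25,0,-0.375],1]
    - [[-0.0007,-0.0069,-0.0085],[1.25,0,-0.375],1]
    - [[-0.0007,-0.0069,-0.0085],[1.25,0,-0.375],1]
    - [[-0.0007,-0.0069,-0.0085],[1.25,0,-0.375],1]
    - [[-0.0007,-0.0069,-0.0085],[1.25,0,-0.375],1]
    - [[-0.0007,-0.0069,-0.0085],[1.25,0,-0.375],1]

```text
t: 7.12
ee_pos: [516.2, -38.2, 44.2]
orientation: [-1.814, -1.719, -0.743]
ft_force: [0.5, -0.6, -0.3]
width: 87.9
grasp_force: 0.0
```

Emit:
servo_tool:
  steps:
    - [[0.0004,0.0071,-0.0071],[0,0,0],1]
    - [[0.0004,0.0071,-0.0071],[0,0,0],1]
    - [[0.0004,0.0071,-0.0071],[0,0,0],1]
    - [[0.0004,0.0071,-0.0071],[0,0,0],1]
    - [[0.0004,0.0071,-0.0071],[0,0,0],1]
    - [[0.0004,0.0071,-0.0071],[0,0,0],1]
    - [[0.0004,0.0071,-0.0071],[0,0,0],1]
    - [[0.0004,0.0071,-0.0071],[0,0,0],1]

```text
t: 7.78
ee_pos: [519.2, 19.5, -13.2]
orientation: [-1.815, -1.718, -0.742]
ft_force: [-0.0, -0.1, -0.2]
width: 87.8
grasp_force: 0.0
```

Emit:
servo_tool:
  steps:
    - [[0,0,0],[0,0,0],-1]
    - [[0,0,0],[0,0,0],-1]
    - [[0,0,0],[0,0,0],-1]
    - [[0,0,0],[0,0,0],-1]
    - [[0,0,0],[0,0,0],-1]
    - [[0,0,0],[0,0,0],-1]
    - [[0,0,0],[0,0,0],-1]
    - [[0,0,0],[0,0,0],-1]

```text
t: 8.45
ee_pos: [519.3, 18.3, -12.5]
orientation: [-1.816, -1.718, -0.743]
ft_force: [0.1, -0.0, -0.4]
width: 38.0
grasp_force: 0.0
```

Emit:
servo_tool:
  steps:
    - [[0,0,0],[0,0,0],-1]
    - [[0,0,0],[0,0,0],-1]
    - [[0,0,0],[0,0,0],-1]
    - [[0,0,0],[0,0,0],-1]
    - [[0,0,0],[0,0,0],-1]
    - [[0,0,0],[0,0,0],-1]
    - [[0,0,0],[0,0,0],-1]
    - [[0,0,0],[0,0,0],-1]

```text
t: 9.12
ee_pos: [519.3, 18.4, -12.6]
orientation: [-1.815, -1.718, -0.743]
ft_force: [1.1, -1.9, 2.4]
width: 29.2
grasp_force: 30.0
```

Run:
```python
from h import *
o=sensors.get_obs();p=np.array(o["ee_pos"]);Rm=R.from_rotvec(o["orientation"])
print(p,Rm.as_matrix().round(3).tolist(),o["width"],o["grasp_force"])
a=R.from_euler('z',-3,degrees=True).apply([1,0,0])
E=np.array([526,148.5,0.])
rv=[R.from_rotvec(-np.radians(k*3.75)*a) for k in range(25)]
Q=np.array([E+r.apply(p-E) for r in rv])
print(np.diff(Q,axis=0).round(1).tolist());print(Q[-1],a*-3.75)
```

```text
[519.31866029  18.35925057 -12.55862944] [[0.041, 0.999, 0.034], [0.709, -0.053, 0.704], [0.704, -0.005, -0.71]] 29.202169658108463 30.002052783966064
[[-0.0, -0.5, 8.5], [0.0, 0.0, 8.6], [0.0, 0.6, 8.5], [0.1, 1.1, 8.5], [0.1, 1.7, 8.4], [0.1, 2.2, 8.3], [0.1, 2.8, 8.1], [0.2, 3.3, 7.9], [0.2, 3.8, 7.7], [0.2, 4.3, 7.4], [0.2, 4.8, 7.1], [0.3, 5.2, 6.8], [0.3, 5.7, 6.4], [0.3, 6.1, 6.0], [0.3, 6.4, 5.6], [0.4, 6.8, 5.2], [0.4, 7.1, 4.7], [0.4, 7.4, 4.3], [0.4, 7.7, 3.8], [0.4, 7.9, 3.3], [0.4, 8.1, 2.7], [0.4, 8.3, 2.2], [0.4, 8.4, 1.7], [0.4, 8.5, 1.1]]
[525.48139922 135.95131449 130.31207036] [-3.74486076  0.19625984 -0.        ]
```

Gripped (29 mm, 30 N). Now I'll tip it over the foot edge, first third.

Emit:
servo_tool:
  steps:
    - [[0,-0.0005,0.0085],[-3.75,0.2,0],-1]
    - [[0,0,0.0086],[-3.75,0.2,0],-1]
    - [[0,0.0006,0.0085],[-3.75,0.2,0],-1]
    - [[0.0001,0.0011,0.0085],[-3.75,0.2,0],-1]
    - [[0.0001,0.0017,0.0084],[-3.75,0.2,0],-1]
    - [[0.0001,0.0022,0.0083],[-3.75,0.2,0],-1]
    - [[0.0001,0.0028,0.0081],[-3.75,0.2,0],-1]
    - [[0.0002,0.0033,0.0079],[-3.75,0.2,0],-1]

```text
t: 9.78
ee_pos: [519.7, 29.5, 54.6]
orientation: [-2.145, -2.028, -0.27]
ft_force: [0.2, 0.3, -2.8]
width: 29.6
grasp_force: 30.0
```

Emit:
servo_tool:
  steps:
    - [[0.0002,0.0038,0.0077],[-3.75,0.2,0],-1]
    - [[0.0002,0.0043,0.0074],[-3.75,0.2,0],-1]
    - [[0.0002,0.0048,0.0071],[-3.75,0.2,0],-1]
    - [[0.0003,0.0052,0.0068],[-3.75,0.2,0],-1]
    - [[0.0003,0.0057,0.0064],[-3.75,0.2,0],-1]
    - [[0.0003,0.0061,0.006],[-3.75,0.2,0],-1]
    - [[0.0003,0.0064,0.0056],[-3.75,0.2,0],-1]
    - [[0.0004,0.0068,0.0052],[-3.75,0.2,0],-1]

```text
t: 10.45
ee_pos: [521.9, 72.9, 107.0]
orientation: [2.139, 2.021, -0.293]
ft_force: [-0.2, 0.2, -2.9]
width: 29.5
grasp_force: 30.0
```

Run:
```python
from h import *
o,e=shot("side");S=cloud(o,e);c=e["color"]
cv2.imwrite("pics/s3.png",cv2.resize(c[130:290,190:350],(600,600)))
m=(S[...,2]>-5)&(S[...,2]<110)&(S[...,0]>470)&(S[...,0]<580)&(S[...,1]>-30)&(S[...,1]<220)&(c[...,1]>c[...,2]+8)
s=S[m]
for z in range(0,110,10):
    t=s[(s[:,2]>=z)&(s[:,2]<z+10)]
    if len(t)>5:print(z,len(t),np.percentile(t[:,:2],[2,98],axis=0).round().tolist())
```

```text
20 14 [[499.0, 152.0], [503.0, 171.0]]
30 50 [[500.0, 152.0], [547.0, 195.0]]
40 82 [[499.0, 144.0], [548.0, 193.0]]
50 38 [[498.0, 138.0], [516.0, 187.0]]
60 37 [[498.0, 131.0], [504.0, 174.0]]
70 34 [[497.0, 123.0], [503.0, 170.0]]
80 38 [[497.0, 118.0], [506.0, 166.0]]
90 80 [[497.0, 119.0], [545.0, 163.0]]
100 71 [[497.0, 112.0], [544.0, 159.0]]
```

View pics/s3.png

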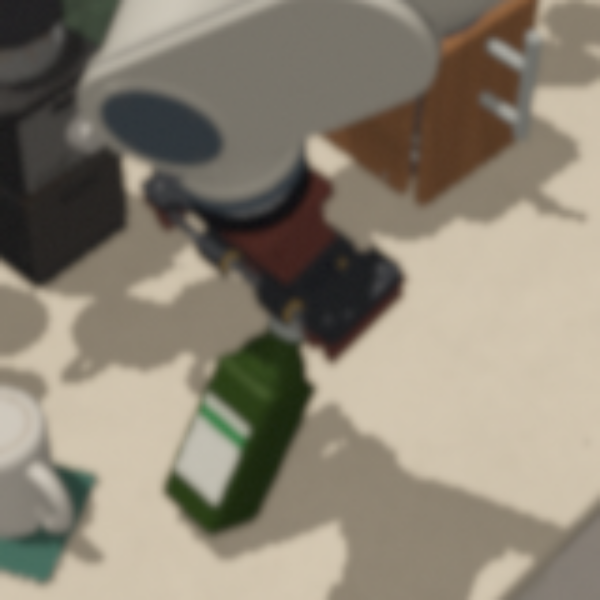

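Run:
```python
from h import *
o,e=shot("side");S=cloud(o,e);c=e["color"].astype(int)
m=(S[...,0]>485)&(S[...,0]<560)&(S[...,1]>60)&(S[...,1]<215)&(c.sum(-1)<230)&(S[...,2]<150)
v,u=np.where(m)
for r in range(v.min(),v.max()+1,3):
    k=v==r
    if k.any():
        a,b=u[k].min(),u[k].max(); print(r,a,b,[S[r,x].round().tolist() for x in np.linspace(a,b,5).astype(int)])
```

```text
219 259 260 [[535.0, 112.0, 145.0], [535.0, 112.0, 145.0], [535.0, 112.0, 145.0], [535.0, 112.0, 145.0], [532.0, 111.0, 146.0]]
222 254 268 [[541.0, 124.0, 138.0], [531.0, 123.0, 145.0], [524.0, 116.0, 146.0], [517.0, 113.0, 148.0], [512.0, 104.0, 145.0]]
225 250 268 [[545.0, 134.0, 131.0], [535.0, 130.0, 137.0], [521.0, 126.0, 145.0], [516.0, 117.0, 142.0], [510.0, 106.0, 137.0]]
228 248 269 [[544.0, 142.0, 128.0], [533.0, 136.0, 131.0], [520.0, 131.0, 139.0], [511.0, 122.0, 138.0], [504.0, 108.0, 131.0]]
231 246 270 [[545.0, 149.0, 121.0], [527.0, 145.0, 133.0], [517.0, 135.0, 133.0], [504.0, 127.0, 137.0], [500.0, 108.0, 123.0]]
234 245 272 [[546.0, 151.0, 110.0], [531.0, 145.0, 118.0], [513.0, 139.0, 128.0], [501.0, 126.0, 127.0], [498.0, 103.0, 108.0]]
237 249 270 [[533.0, 150.0, 109.0], [518.0, 148.0, 120.0], [506.0, 142.0, 125.0], [501.0, 130.0, 118.0], [499.0, 110.0, 102.0]]
240 253 269 [[516.0, 153.0, 114.0], [506.0, 149.0, 119.0], [501.0, 140.0, 115.0], [500.0, 127.0, 104.0], [498.0, 114.0, 93.0]]
243 256 269 [[507.0, 152.0, 110.0], [501.0, 147.0, 110.0], [500.0, 138.0, 103
[... 457 characters left out ...]
00.0, 164.0, 78.0], [498.0, 155.0, 70.0], [500.0, 145.0, 58.0], [500.0, 134.0, 47.0]]
258 235 262 [[550.0, 188.0, 40.0], [532.0, 182.0, 52.0], [509.0, 179.0, 71.0], [501.0, 163.0, 62.0], [500.0, 138.0, 39.0]]
261 235 261 [[544.0, 193.0, 38.0], [529.0, 186.0, 46.0], [507.0, 182.0, 63.0], [500.0, 167.0, 55.0], [499.0, 143.0, 31.0]]
264 238 259 [[534.0, 192.0, 34.0], [519.0, 189.0, 46.0], [506.0, 183.0, 53.0], [500.0, 171.0, 46.0], [501.0, 148.0, 20.0]]
267 240 257 [[524.0, 195.0, 33.0], [512.0, 192.0, 41.0], [506.0, 184.0, 40.0], [501.0, 174.0, 33.0], [501.0, 156.0, 15.0]]
270 243 252 [[514.0, 194.0, 29.0], [506.0, 195.0, 38.0], [504.0, 190.0, 35.0], [503.0, 184.0, 29.0], [503.0, 172.0, 16.0]]
```

Emit:
servo_tool:
  steps:
    - [[0,0,-0.001],[0,0,0],-1]
    - [[0,0,-0.001],[0,0,0],-1]
    - [[0,0,0],[0,0,0],-1]
    - [[0,0,0],[0,0,0],-1]
    - [[0,0,0],[0,0,0],-1]
    - [[0,0,0],[0,0,0],-1]
    - [[0,0,0],[0,0,0],-1]
    - [[0,0,0],[0,0,0],-1]

```text
t: 11.22
ee_pos: [522.6, 71.5, 105.7]
orientation: [2.141, 2.023, -0.29]
ft_force: [-0.6, -5.3, 13.8]
width: 29.5
grasp_force: 30.0
```

Emit:
servo_tool:
  steps:
    - [[0.0004,0.0071,0.0053],[-3.75,0.2,0],-1]
    - [[0.0004,0.0074,0.0043],[-3.75,0.2,0],-1]
    - [[0.0004,0.0077,0.0038],[-3.75,0.2,0],-1]
    - [[0.0004,0.0079,0.0033],[-3.75,0.2,0],-1]
    - [[0.0004,0.0081,0.0027],[-3.75,0.2,0],-1]
    - [[0.0004,0.0083,0.0022],[-3.75,0.2,0],-1]
    - [[0,0,0],[0,0,0],-1]
    - [[0,0,0],[0,0,0],-1]

```text
t: 11.88
ee_pos: [525.0, 119.9, 127.1]
orientation: [1.898, 1.795, -0.653]
ft_force: [0.7, 1.3, 12.5]
width: 29.1
grasp_force: 30.0
```

Emit:
servo_tool:
  steps:
    - [[0.0004,0.0084,0.0017],[-3.75,0.2,0],-1]
    - [[0.0004,0.0085,0.0011],[-3.75,0.2,0],-1]
    - [[0,0,0],[0,0,0],-1]
    - [[0,0,0],[0,0,0],-1]
    - [[0,0,0],[0,0,0],-1]
    - [[0,0,0],[0,0,0],-1]
    - [[0,0,0],[0,0,0],-1]
    - [[0,0,0],[0,0,0],-1]

```text
t: 12.55
ee_pos: [525.3, 135.1, 129.7]
orientation: [1.814, 1.711, -0.76]
ft_force: [0.4, -2.0, 8.6]
width: 29.2
grasp_force: 30.0
```

Run:
```python
from h import *
o,e=shot("side");S=cloud(o,e);c=e["color"].astype(int)
m=(S[...,0]>485)&(S[...,0]<560)&(S[...,1]>110)&(S[...,1]<225)&(c.sum(-1)<230)&(S[...,2]<150)
v,u=np.where(m)
for r in range(v.min(),v.max()+1,5):
    k=v==r
    if k.any():
        a,b=u[k].min(),u[k].max(); print(r,a,b,[S[r,x].round().tolist() for x in np.linspace(a,b,4).astype(int)])
print(o["ft_force"],o["moment"],o["width"])
```

```text
241 255 255 [[505.0, 157.0, 124.0], [505.0, 157.0, 124.0], [505.0, 157.0, 124.0], [505.0, 157.0, 124.0]]
246 252 257 [[503.0, 170.0, 118.0], [501.0, 168.0, 118.0], [501.0, 162.0, 113.0], [499.0, 157.0, 109.0]]
251 249 257 [[501.0, 182.0, 111.0], [502.0, 175.0, 104.0], [500.0, 167.0, 97.0], [499.0, 157.0, 88.0]]
256 246 256 [[503.0, 192.0, 99.0], [501.0, 183.0, 91.0], [502.0, 172.0, 78.0], [500.0, 160.0, 69.0]]
261 240 257 [[512.0, 204.0, 81.0], [502.0, 197.0, 83.0], [501.0, 177.0, 64.0], [502.0, 155.0, 40.0]]
266 242 258 [[509.0, 201.0, 59.0], [501.0, 192.0, 57.0], [500.0, 175.0, 41.0], [500.0, 153.0, 17.0]]
271 236 254 [[533.0, 202.0, 13.0], [509.0, 203.0, 39.0], [501.0, 189.0, 32.0], [501.0, 168.0, 9.0]]
276 242 248 [[509.0, 203.0, 16.0], [506.0, 200.0, 16.0], [503.0, 195.0, 14.0], [501.0, 190.0, 10.0]]
[ 0.36554456 -2.03745879  8.62630378] [-0.70262391 -0.25789722 -0.06948344] 29.204737494425952
```

Emit:
servo_tool:
  steps:
    - [[0,0,0],[0,0,0],0.5]
    - [[0,0,0],[0,0,0],0.5]
    - [[0,0,0],[0,0,0],0.5]
    - [[0,0,0],[0,0,0],0.5]
    - [[0,0,0],[0,0,0],0.5]
    - [[0,0,0],[0,0,0],0.5]
    - [[0,0,0],[0,0,0],0.5]
    - [[0,0,0],[0,0,0],0.5]

```text
t: 13.27
ee_pos: [525.1, 136.2, 128.7]
orientation: [1.814, 1.712, -0.758]
ft_force: [0.9, -0.3, -0.8]
width: 65.9
grasp_force: 0.0
```

Emit:
servo_tool:
  steps:
    - [[0.0005,0.01,0.01],[0,0,0],0.5]
    - [[0.0005,0.01,0.01],[0,0,0],0.5]
    - [[0.0005,0.01,0.01],[0,0,0],0.5]
    - [[0.0005,0.01,0.01],[0,0,0],0.5]
    - [[0.0005,0.01,0.01],[0,0,0],0.5]
    - [[0.0005,0.01,0.01],[0,0,0],0.5]
    - [[0,0,0.02],[0,0,0],0.5]
    - [[0,0,0.02],[0,0,0],0.5]

```text
t: 13.93
ee_pos: [527.8, 196.6, 228.9]
orientation: [1.813, 1.712, -0.76]
ft_force: [0.6, -0.1, 0.3]
width: 65.8
grasp_force: 0.0
```

Run:
```python
from h import *
o,d=shot("wrist");P=cloud(o,d)
print(o["ee_pos"])
m=(P[...,2]>150)&(P[...,2]<200)&(P[...,0]>470)&(P[...,0]<580)&(P[...,1]>110)&(P[...,1]<240)
s=P[m];print(len(s),np.percentile(s,[1,50,99],axis=0).round(1))
_,e=shot("side");S=cloud(o,e)
m=(S[...,2]>160)&(S[...,2]<196)&(S[...,0]>470)&(S[...,0]<580)&(S[...,1]>110)&(S[...,1]<230)
print(m.sum(),np.percentile(S[m],[1,50,99],axis=0).round(1))
cv2.imwrite("pics/c4.png",np.hstack([cv2.resize(d["color"],(400,300)),cv2.resize(e["color"][130:280,190:390],(400,300))]))
```

```text
[527.80493663 196.60822342 228.86343223]
2114 [[512.3 162.1 150.6]
 [527.  184.6 177.4]
 [540.7 188.6 190. ]]
195 [[513.  160.1 160.2]
 [522.3 177.9 187.4]
 [540.2 189.1 193.4]]
```

View pics/c4.png

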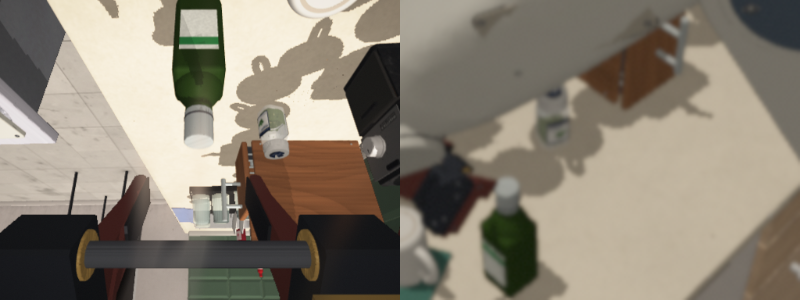

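The bottle stands upright by itself: cap at (200,125) in the left view and (508,195) in the right. Now the tray handle.

Emit:
servo_tool:
  steps:
    - [[0,0,0.003],[5.6,-0.3,0],1]
    - [[0,0,0.003],[5.6,-0.3,0],1]
    - [[0,0,0.003],[5.6,-0.3,0],1]
    - [[0,0,0],[5.6,-0.3,0],1]
    - [[0,0,0],[5.6,-0.3,0],1]
    - [[0,0,0],[5.6,-0.3,0],1]
    - [[0,0,0],[5.6,-0.3,0],1]
    - [[0,0,0],[5.6,-0.3,0],1]

```text
t: 14.7
ee_pos: [528.2, 196.3, 237.8]
orientation: [2.284, 2.156, -0.007]
ft_force: [-0.6, -0.0, -0.9]
width: 87.3
grasp_force: 0.0
```

Emit:
servo_tool:
  steps:
    - [[0.0024,-0.0262,0],[0,0,-5.65],1]
    - [[0.0024,-0.0262,0],[0,0,-5.65],1]
    - [[0.0024,-0.0262,0],[0,0,-5.65],1]
    - [[0.0024,-0.0262,0],[0,0,-5.65],1]
    - [[0.0024,-0.0262,0],[0,0,-5.65],1]
    - [[0.0024,-0.0262,0],[0,0,-5.65],1]
    - [[0.0024,-0.0262,0],[0,0,-5.65],1]
    - [[0.0024,-0.0262,0],[0,0,-5.65],1]

```text
t: 15.37
ee_pos: [546.8, -14.7, 236.9]
orientation: [-2.939, -1.106, 0.016]
ft_force: [1.5, 0.1, 0.7]
width: 87.8
grasp_force: 0.0
```

Emit:
servo_tool:
  steps:
    - [[0.0024,-0.0262,0],[0,0,-5.65],1]
    - [[0.0024,-0.0262,0],[0,0,-5.65],1]
    - [[0.0024,-0.0262,0],[0,0,-5.65],1]
    - [[0.0024,-0.0262,0],[0,0,-5.65],1]
    - [[0.0024,-0.0262,0],[0,0,-5.65],1]
    - [[0.0024,-0.0262,0],[0,0,-5.65],1]
    - [[0.0024,-0.0262,0],[0,0,-5.65],1]
    - [[0.0024,-0.0262,0],[0,0,-5.65],1]

```text
t: 16.03
ee_pos: [566.0, -224.2, 236.6]
orientation: [-3.135, 0.109, 0.015]
ft_force: [0.4, 0.4, -0.1]
width: 87.9
grasp_force: 0.0
```

Run:
```python
from h import *
o,d=shot("wrist");P=cloud(o,d);np.save("w5.npy",P)
print(o["ee_pos"],R.from_rotvec(o["orientation"]).as_matrix().round(3).tolist(),o["qpos"].round(2))
cv2.imwrite("pics/w5.png",d["color"])
X,Y,Z=P[...,0],P[...,1],P[...,2]
def rep(n,m):
    s=P[m];print(n,len(s),np.percentile(s,[2,50,98],axis=0).round(1).tolist() if len(s)>5 else 0)
rep("handle",(Z>172)&(Z<195)&(X>540)&(X<590)&(Y>-260)&(Y<-190))
m=(Z>160)&(Z<178)&(X>595)&(X<640)&(Y>-310)&(Y<-150);rep("panel",m)
if m.sum()>20:print(cv2.minAreaRect(P[m][:,:2].astype(np.float32)))
m=(Z>212)&(Z<232)&(X>600);rep("roof",m)
print(cv2.minAreaRect(P[m][:,:2].astype(np.float32)))
```

```text
[ 565.98114401 -224.18133344  236.6355111 ] [[0.998, -0.069, -0.009], [-0.069, -0.998, 0.005], [-0.01, -0.004, -1.0]] [-0.4   0.35  1.61  0.    1.19  1.24]
handle 192 [[561.7, -227.7, 173.0], [567.6, -222.5, 181.1], [572.0, -217.3, 182.6]]
panel 2832 [[607.2, -283.4, 163.2], [616.0, -226.7, 168.9], [632.8, -167.4, 170.9]]
((624.772216796875, -225.4882354736328), (123.7131576538086, 34.308067321777344), 87.63650512695312)
roof 15279 [[638.4, -287.7, 217.9], [674.0, -228.5, 220.5], [693.9, -169.0, 222.3]]
((663.7139892578125, -228.17620849609375), (124.68058776855469, 60.449039459228516), 86.66694641113281)
```

View pics/w5.png

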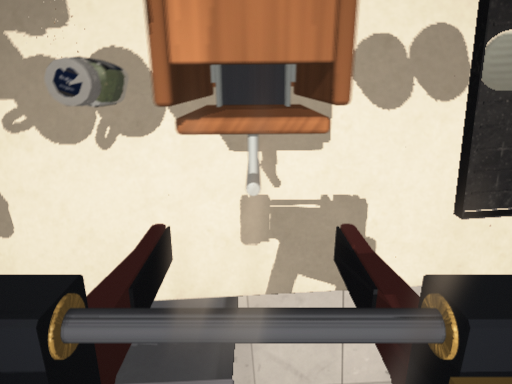

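The handle bar top is at pixel (253,187), midway between the open fingers. The panel is at row 120 and the side walls end at row 103, so the tray is about 11 mm out.

Emit:
servo_tool:
  steps:
    - [[0.0001,0.0002,-0.0148],[0,0,0],1]
    - [[0.0001,0.0002,-0.0148],[0,0,0],1]
    - [[0.0001,0.0002,-0.0148],[0,0,0],1]
    - [[0.0001,0.0002,-0.0148],[0,0,0],1]
    - [[0.0001,0.0002,-0.0148],[0,0,0],1]
    - [[0.0001,0.0002,-0.0148],[0,0,0],1]
    - [[0.0001,0.0002,-0.0148],[0,0,0],1]
    - [[0.0001,0.0002,-0.0148],[0,0,0],1]

```text
t: 16.75
ee_pos: [566.7, -221.0, 117.7]
orientation: [-3.135, 0.1, 0.014]
ft_force: [0.1, -0.3, 0.6]
width: 87.9
grasp_force: 0.0
```

Emit:
servo_tool:
  steps:
    - [[0,0,0],[0,0,0],-1]
    - [[0,0,0],[0,0,0],-1]
    - [[0,0,0],[0,0,0],-1]
    - [[0,0,0],[0,0,0],-1]
    - [[0,0,0],[0,0,0],-1]
    - [[0,0,0],[0,0,0],-1]
    - [[0,0,0],[0,0,0],-1]
    - [[0,0,0],[0,0,0],-1]

```text
t: 17.42
ee_pos: [567.5, -221.5, 119.8]
orientation: [-3.136, 0.1, 0.012]
ft_force: [0.3, -0.0, 0.8]
width: 37.8
grasp_force: 0.0
```

Emit:
servo_tool:
  steps:
    - [[0,0,0],[0,0,0],-1]
    - [[0,0,0],[0,0,0],-1]
    - [[0,0,0],[0,0,0],-1]
    - [[0,0,0],[0,0,0],-1]
    - [[0,0,0],[0,0,0],-1]
    - [[0,0,0],[0,0,0],-1]
    - [[0,0,0],[0,0,0],-1]
    - [[0,0,0],[0,0,0],-1]

```text
t: 18.08
ee_pos: [567.3, -223.1, 119.4]
orientation: [-3.138, 0.1, 0.012]
ft_force: [-0.1, -6.5, -1.6]
width: 11.1
grasp_force: 30.0
```

Emit:
servo_tool:
  steps:
    - [[-0.004,0.0002,0],[0,0,0],-1]
    - [[-0.008,0.0005,0],[0,0,0],-1]
    - [[-0.01,0.0006,0],[0,0,0],-1]
    - [[-0.01,0.0006,0],[0,0,0],-1]
    - [[-0.01,0.0006,0],[0,0,0],-1]
    - [[-0.01,0.0006,0],[0,0,0],-1]
    - [[-0.01,0.0006,0],[0,0,0],-1]
    - [[-0.01,0.0006,0],[0,0,0],-1]

```text
t: 18.75
ee_pos: [495.6, -218.9, 119.4]
orientation: [-3.139, 0.1, 0.01]
ft_force: [0.9, -9.4, -5.3]
width: 11.2
grasp_force: 30.0
```

Emit:
servo_tool:
  steps:
    - [[-0.01,0.0006,0],[0,0,0],-1]
    - [[-0.01,0.0006,0],[0,0,0],-1]
    - [[-0.01,0.0006,0],[0,0,0],-1]
    - [[-0.01,0.0006,0],[0,0,0],-1]
    - [[-0.01,0.0006,0],[0,0,0],-1]
    - [[-0.01,0.0006,0],[0,0,0],-1]
    - [[-0.008,0.0005,0],[0,0,0],-1]
    - [[-0.004,0.0002,0],[0,0,0],-1]

```text
t: 19.42
ee_pos: [423.1, -214.7, 119.4]
orientation: [-3.139, 0.099, 0.011]
ft_force: [0.7, -10.3, -7.9]
width: 11.4
grasp_force: 30.0
```

Emit:
servo_tool:
  steps:
    - [[0,0,0],[0,0,0],0]
    - [[0,0,0],[0,0,0],0]
    - [[0,0,0],[0,0,0],0]
    - [[0,0,0],[0,0,0],0]
    - [[0,0,0],[0,0,0],0]
    - [[0,0,0],[0,0,0],0]
    - [[0,0,0.01],[0,0,0],0]
    - [[0,0,0.02],[0,0,0],0]

```text
t: 20.08
ee_pos: [421.9, -211.9, 148.4]
orientation: [-3.134, 0.1, 0.019]
ft_force: [-0.5, 0.0, 0.4]
width: 43.9
grasp_force: 0.0
```

Emit:
servo_tool:
  steps:
    - [[0,0,0.02],[0,0,0],0]
    - [[0,0,0.02],[0,0,0],0]
    - [[0,0,0.02],[0,0,0],0]
    - [[0,0,0.02],[0,0,0],0]
    - [[0,0,0.02],[0,0,0],0]
    - [[0,0,0.02],[0,0,0],0]
    - [[0,0,0.02],[0,0,0],0]
    - [[0,0,0],[0,0,0],0]

```text
t: 20.75
ee_pos: [425.4, -213.8, 293.9]
orientation: [-3.139, 0.1, 0.002]
ft_force: [0.3, -0.2, 1.4]
width: 43.7
grasp_force: 0.0
```

Run:
```python
from h import *
o,d=shot("wrist");P=cloud(o,d);np.save("w6.npy",P)
cv2.imwrite("pics/w6.png",d["color"]); print(o["ee_pos"],o["width"])
X,Y,Z=P[...,0],P[...,1],P[...,2]
def rep(n,m):
    s=P[m];print(n,len(s),np.percentile(s,[2,50,98],axis=0).round(1).tolist() if len(s)>5 else 0)
    if len(s)>20:print("  ",cv2.minAreaRect(s[:,:2].astype(np.float32)))
rep("handle",(Z>174)&(Z<192)&(X>400)&(X<445)&(Y>-260)&(Y<-180))
rep("panel",(Z>163)&(Z<178)&(X>455)&(X<520)&(Y>-310)&(Y<-140))
rep("floor",(Z>6)&(Z<20)&(X>470)&(X<570)&(Y>-300)&(Y<-140))
rep("rails",(Z>40)&(Z<56)&(X>470)&(X<600)&(Y>-300)&(Y<-140))
rep("salt",(Z>75)&(Z<115)&(X>520)&(X<640)&(Y>-290)&(Y<-160))
```

```text
[ 425.35556797 -213.75206329  293.93427412] 43.6992577210194
handle 127 [[416.9, -219.1, 175.7], [422.1, -214.1, 181.1], [427.1, -208.3, 182.5]]
   ((421.6957702636719, -214.00697326660156), (11.317886352539062, 11.121725082397461), 68.08389282226562)
panel 1857 [[462.3, -274.9, 164.8], [470.8, -217.1, 168.9], [478.9, -158.6, 170.7]]
   ((470.24462890625, -216.550537109375), (123.45846557617188, 14.206916809082031), 86.99652862548828)
floor 3718 [[477.9, -257.0, 9.6], [521.2, -220.3, 11.5], [568.3, -182.7, 13.4]]
   ((523.5272216796875, -229.50469970703125), (96.3525619506836, 94.32239532470703), 86.64119720458984)
rails 1334 [[477.8, -264.3, 42.8], [556.6, -220.1, 47.5], [598.2, -176.9, 54.5]]
   ((539.5514526367188, -220.6450958251953), (115.46004486083984, 125.21595764160156), 86.7603759765625)
salt 77 [[592.3, -229.7, 75.5], [593.6, -219.6, 86.0], [596.2, -209.9, 92.4]]
   ((594.4163818359375, -219.79071044921875), (22.17888069152832, 4.490910530090332), 88.75663757324219)
```

View pics/w6.png

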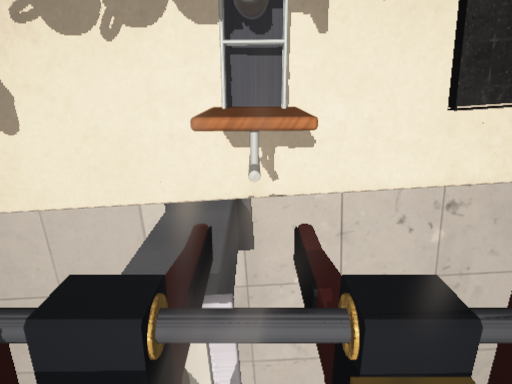

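The tray is out: the empty bay is at pixel (255,75) between the panel (row 120) and the divider (row 43), with the salt behind it at the top. I'll fetch the bottle from above.

Emit:
servo_tool:
  steps:
    - [[0.0063,0.0243,0],[0,0,0],0.5]
    - [[0.0063,0.0243,0],[0,0,0],0.5]
    - [[0.0063,0.0243,0],[0,0,0],0.5]
    - [[0.0063,0.0243,0],[0,0,0],0.5]
    - [[0.0063,0.0243,0],[0,0,0],0.5]
    - [[0.0063,0.0243,0],[0,0,0],0.5]
    - [[0.0063,0.0243,0],[0,0,0],0.5]
    - [[0.0063,0.0243,0],[0,0,0],0.5]

```text
t: 21.47
ee_pos: [473.1, -17.1, 288.3]
orientation: [-3.136, 0.1, 0.016]
ft_force: [-0.1, -0.4, 0.1]
width: 66.1
grasp_force: 0.0
```

Emit:
servo_tool:
  steps:
    - [[0.0063,0.0243,0],[0,0,0],0.5]
    - [[0.0063,0.0243,0],[0,0,0],0.5]
    - [[0.0063,0.0243,0],[0,0,0],0.5]
    - [[0.0063,0.0243,0],[0,0,0],0.5]
    - [[0.0063,0.0243,0],[0,0,0],0.5]
    - [[0.0063,0.0243,0],[0,0,0],0.5]
    - [[0.0063,0.0243,0],[0,0,0],0.5]
    - [[0.0063,0.0243,0],[0,0,0],0.5]

```text
t: 22.13
ee_pos: [523.5, 177.1, 288.0]
orientation: [-3.137, 0.1, 0.016]
ft_force: [-0.1, -0.0, 0.7]
width: 66.1
grasp_force: 0.0
```

Run:
```python
from h import *
o,d=shot("wrist");P=cloud(o,d)
print(o["ee_pos"],o["orientation"],o["width"],o["qpos"].round(2))
X,Y,Z=P[...,0],P[...,1],P[...,2]
for a,b in((182,196),(90,125)):
    m=(Z>a)&(Z<b)&(X>470)&(X<590)&(Y>110)&(Y<240);s=P[m]
    print(len(s),np.percentile(s,[1,50,99],axis=0).round(1).tolist(),cv2.minAreaRect(s[:,:2].astype(np.float32)))
```

```text
[523.45979402 177.08112827 288.03148843] [-3.13655474  0.09985641  0.01591718] 66.1019471227414 [0.3  0.21 1.68 0.01 1.26 1.93]
795 [[513.0, 159.9, 184.1], [527.4, 173.5, 189.2], [540.7, 187.1, 190.9]] ((527.0671997070312, 173.40191650390625), (28.576997756958008, 29.07386589050293), 1.1590064764022827)
803 [[500.0, 145.5, 90.7], [546.6, 172.4, 119.1], [555.1, 201.5, 124.7]] ((526.3837280273438, 173.6106719970703), (56.065189361572266, 55.9912109375), 86.60895538330078)
```

Emit:
servo_tool:
  steps:
    - [[0.0009,-0.0009,-0.0216],[0,0,0],0.5]
    - [[0.0009,-0.0009,-0.0216],[0,0,0],0.5]
    - [[0.0009,-0.0009,-0.0216],[0,0,0],0.5]
    - [[0.0009,-0.0009,-0.0216],[0,0,0],0.5]
    - [[0,0,-0.0216],[0,0,0],0.5]
    - [[0,0,-0.0216],[0,0,0],0.5]
    - [[0,0,-0.0216],[0,0,0],0.5]
    - [[0,0,-0.0216],[0,0,0],0.5]

```text
t: 22.85
ee_pos: [526.6, 172.0, 114.6]
orientation: [-3.136, 0.1, 0.015]
ft_force: [0.8, -0.6, 0.2]
width: 66.0
grasp_force: 0.0
```

Emit:
servo_tool:
  steps:
    - [[0,0,0],[0,0,0],-1]
    - [[0,0,0],[0,0,0],-1]
    - [[0,0,0],[0,0,0],-1]
    - [[0,0,0],[0,0,0],-1]
    - [[0,0,0],[0,0,0],-1]
    - [[0,0,0],[0,0,0],-1]
    - [[0,0,0],[0,0,0],-1]
    - [[0,0,0],[0,0,0],-1]

```text
t: 23.52
ee_pos: [528.5, 172.6, 117.7]
orientation: [-3.135, 0.1, 0.01]
ft_force: [-1.1, 0.8, 6.4]
width: 29.3
grasp_force: 30.0
```

Emit:
servo_tool:
  steps:
    - [[0,0,0.006],[0,0,0],-1]
    - [[0,0,0.014],[0,0,0],-1]
    - [[0,0,0.015],[0,0,0],-1]
    - [[0,0,0.015],[0,0,0],-1]
    - [[0,0,0.015],[0,0,0],-1]
    - [[0,0,0.015],[0,0,0],-1]
    - [[0,0,0.015],[0,0,0],-1]
    - [[0,-0.005,0.01],[0,0,0],-1]

```text
t: 24.18
ee_pos: [527.4, 167.7, 222.5]
orientation: [-3.136, 0.099, 0.013]
ft_force: [0.3, -0.3, -5.2]
width: 29.6
grasp_force: 30.0
```

Emit:
servo_tool:
  steps:
    - [[-0.0007,-0.012,0],[0,0,0],-1]
    - [[-0.0007,-0.02,0],[0,0,0],-1]
    - [[-0.0007,-0.026,0],[0,0,0],-1]
    - [[-0.0007,-0.026,0],[0,0,0],-1]
    - [[-0.0007,-0.026,0],[0,0,0],-1]
    - [[-0.0007,-0.026,0],[0,0,0],-1]
    - [[-0.0007,-0.026,0],[0,0,0],-1]
    - [[-0.0007,-0.026,0],[0,0,0],-1]

```text
t: 24.85
ee_pos: [520.5, -22.7, 220.3]
orientation: [-3.136, 0.101, 0.016]
ft_force: [0.7, 0.2, -5.7]
width: 29.0
grasp_force: 30.0
```

Emit:
servo_tool:
  steps:
    - [[-0.0007,-0.026,0],[0,0,0],-1]
    - [[-0.0007,-0.026,0],[0,0,0],-1]
    - [[-0.0007,-0.026,0],[0,0,0],-1]
    - [[-0.0007,-0.026,0],[0,0,0],-1]
    - [[-0.0007,-0.026,0],[0,0,0],-1]
    - [[-0.0007,-0.026,0],[0,0,0],-1]
    - [[-0.0007,-0.02,0],[0,0,0],-1]
    - [[-0.0007,-0.012,0],[0,0,0],-1]

```text
t: 25.52
ee_pos: [514.9, -211.2, 220.3]
orientation: [-3.136, 0.103, 0.016]
ft_force: [0.4, 0.5, -5.8]
width: 29.4
grasp_force: 30.0
```

Run:
```python
from h import *
o,d=shot("wrist");P=cloud(o,d)
print(o["ee_pos"],o["orientation"],o["width"],o["ft_force"])
X,Y,Z=P[...,0],P[...,1],P[...,2]
def rep(n,m):
    s=P[m];print(n,len(s),np.percentile(s,[2,50,98],axis=0).round(1).tolist() if len(s)>5 else 0)
    if len(s)>20:print("  ",cv2.minAreaRect(s[:,:2].astype(np.float32)))
rep("panel",(Z>163)&(Z<178)&(X>440)&(X<485)&(Y>-310)&(Y<-140))
rep("bot",(Z>120)&(Z<240)&(X>486)&(X<560)&(Y>-265)&(Y<-170))
cv2.imwrite("pics/w7.png",d["color"])
_,e=shot("side");cv2.imwrite("pics/c7.png",np.hstack([cv2.resize(d["color"],(400,300)),cv2.resize(e["color"][60:210,230:430],(400,300))]))
```

```text
[ 514.90086001 -211.16210978  220.29193353] [-3.1357281   0.10303608  0.01601267] 29.389764492579488 [ 0.42688002  0.53333035 -5.78503011]
panel 765 [[462.4, -276.7, 163.4], [471.8, -258.3, 168.7], [480.3, -156.8, 170.4]]
   ((471.0539245605469, -216.863037109375), (124.03547668457031, 13.926138877868652), 86.58009338378906)
bot 4962 [[517.4, -237.3, 128.8], [537.6, -212.2, 221.3], [541.7, -185.5, 239.2]]
   ((525.144775390625, -210.89541625976562), (56.867591857910156, 32.7626953125), 85.43305969238281)
```

View pics/c7.png

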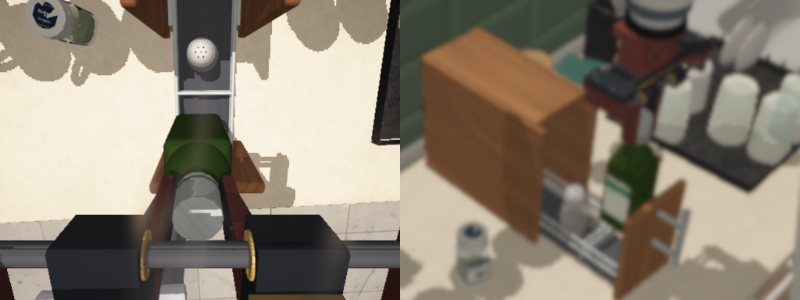

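Bottle held upright over the bay: cap at (195,210) in the left view. The salt is standing at (203,53). I'll shift about 9 mm right and lower.

Emit:
servo_tool:
  steps:
    - [[0.0012,-0.0042,0],[0,0,0],-1]
    - [[0.0012,-0.0042,0],[0,0,0],-1]
    - [[0,0,-0.012],[0,0,0],-1]
    - [[0,0,-0.014],[0,0,0],-1]
    - [[0,0,-0.016],[0,0,0],-1]
    - [[0,0,-0.016],[0,0,0],-1]
    - [[0,0,-0.014],[0,0,0],-1]
    - [[0,0,-0.008],[0,0,0],-1]

```text
t: 26.28
ee_pos: [517.8, -215.7, 139.1]
orientation: [-3.135, 0.098, 0.017]
ft_force: [0.8, 0.2, -6.1]
width: 29.4
grasp_force: 30.0
```

Emit:
servo_tool:
  steps:
    - [[0,0,-0.002],[0,0,0],-1]
    - [[0,0,-0.002],[0,0,0],-1]
    - [[0,0,-0.001],[0,0,0],-1]
    - [[0,0,-0.001],[0,0,0],-1]
    - [[0,0,0],[0,0,0],-1]
    - [[0,0,0],[0,0,0],-1]
    - [[0,0,0],[0,0,0],-1]
    - [[0,0,0],[0,0,0],-1]

```text
t: 26.95
ee_pos: [519.1, -217.1, 135.9]
orientation: [-3.136, 0.1, 0.012]
ft_force: [-1.0, 0.5, -5.3]
width: 29.2
grasp_force: 30.0
```

Emit:
servo_tool:
  steps:
    - [[-0.001,-0.002,-0.002],[0,0,0],-1]
    - [[0,0,-0.002],[0,0,0],-1]
    - [[0,0,-0.001],[0,0,0],-1]
    - [[0,0,-0.001],[0,0,0],-1]
    - [[0,0,0],[0,0,0],-1]
    - [[0,0,0],[0,0,0],-1]
    - [[0,0,0],[0,0,0],-1]
    - [[0,0,0],[0,0,0],-1]

```text
t: 27.62
ee_pos: [518.1, -219.1, 129.8]
orientation: [-3.136, 0.1, 0.012]
ft_force: [-0.3, 0.6, -1.6]
width: 29.5
grasp_force: 30.0
```

Emit:
servo_tool:
  steps:
    - [[0,0,-0.001],[0,0,0],-1]
    - [[0,0,0],[0,0,0],-1]
    - [[0,0,0],[0,0,0],-1]
    - [[0,0,-0.001],[0,0,0],-1]
    - [[0,0,0],[0,0,0],-1]
    - [[0,0,0],[0,0,0],-1]
    - [[0,0,0],[0,0,0],-1]
    - [[0,0,0],[0,0,0],-1]

```text
t: 28.28
ee_pos: [519.9, -219.3, 129.7]
orientation: [-3.137, 0.1, 0.006]
ft_force: [-0.6, 3.0, 12.0]
width: 29.7
grasp_force: 30.0
```

Emit:
servo_tool:
  steps:
    - [[0,0,0],[0,0,0],0.1]
    - [[0,0,0],[0,0,0],0.1]
    - [[0,0,0],[0,0,0],0.1]
    - [[0,0,0],[0,0,0],0.1]
    - [[0,0,0],[0,0,0],0.1]
    - [[0,0,0],[0,0,0],0.1]
    - [[0,0,0.005],[0,0,0],0.1]
    - [[0,0,0.015],[0,0,0],0.1]

```text
t: 28.95
ee_pos: [516.5, -218.4, 146.1]
orientation: [-3.134, 0.1, 0.019]
ft_force: [0.5, -0.0, 0.0]
width: 48.3
grasp_force: 0.0
```

Emit:
servo_tool:
  steps:
    - [[0,0,0.02],[0,0,0],0.5]
    - [[0,0,0.02],[0,0,0],0.5]
    - [[0,0,0.02],[0,0,0],0.5]
    - [[0,0,0.02],[0,0,0],0.5]
    - [[0,0,0.02],[0,0,0],0.5]
    - [[-0.02,0.001,0],[0,0,0],0.5]
    - [[-0.02,0.001,0],[0,0,0],0.5]
    - [[-0.02,0.001,0],[0,0,0],0.5]

```text
t: 29.62
ee_pos: [457.4, -216.0, 248.2]
orientation: [-3.136, 0.1, 0.011]
ft_force: [-0.0, 0.1, 0.1]
width: 66.0
grasp_force: 0.0
```

Run:
```python
from h import *
o,d=shot("wrist");P=cloud(o,d)
print(o["ee_pos"],o["width"],o["ft_force"].round(1))
X,Y,Z=P[...,0],P[...,1],P[...,2]
def rep(n,m):
    s=P[m];print(n,len(s),np.percentile(s,[2,50,98],axis=0).round(1).tolist() if len(s)>5 else 0)
    if len(s)>20:print("  ",cv2.minAreaRect(s[:,:2].astype(np.float32)))
rep("panel",(Z>163)&(Z<178)&(X>440)&(X<485)&(Y>-310)&(Y<-140))
rep("cap",(Z>194)&(Z<210)&(X>486)&(X<560)&(Y>-265)&(Y<-170))
rep("body",(Z>90)&(Z<140)&(X>482)&(X<560)&(Y>-265)&(Y<-170))
rep("handle",(Z>172)&(Z<192)&(X>400)&(X<445)&(Y>-260)&(Y<-180))
```

```text
[ 457.43110114 -215.9727113   248.20060555] 66.01110553577182 [-0.   0.1  0.1]
panel 2300 [[464.6, -275.2, 164.6], [473.7, -218.0, 168.9], [481.7, -159.1, 170.6]]
   ((472.8027038574219, -217.30767822265625), (122.85395050048828, 14.09463119506836), 86.71328735351562)
cap 1319 [[504.7, -231.2, 199.3], [518.1, -218.2, 201.2], [531.1, -205.2, 202.7]]
   ((517.6160278320312, -217.92538452148438), (29.043987274169922, 29.246936798095703), 86.82478332519531)
body 1238 [[482.2, -245.5, 123.1], [527.1, -216.3, 131.8], [545.4, -173.2, 139.1]]
   ((512.8583984375, -208.8134307861328), (73.44029998779297, 66.35407257080078), 86.26349639892578)
handle 175 [[419.1, -219.5, 173.2], [425.7, -214.3, 180.9], [429.6, -209.1, 182.3]]
   ((424.19195556640625, -214.1788330078125), (10.600274085998535, 11.114852905273438), 85.60275268554688)
```

Emit:
servo_tool:
  steps:
    - [[-0.0165,0.001,0],[0,0,0],0.5]
    - [[-0.0165,0.001,0],[0,0,0],0.5]
    - [[0,0,-0.0215],[0,0,0],0.5]
    - [[0,0,-0.0215],[0,0,0],0.5]
    - [[0,0,-0.0215],[0,0,0],0.5]
    - [[0,0,-0.0215],[0,0,0],0.5]
    - [[0,0,-0.0215],[0,0,0],0.5]
    - [[0,0,-0.0215],[0,0,0],0.5]

```text
t: 30.33
ee_pos: [425.5, -214.2, 118.0]
orientation: [-3.136, 0.1, 0.011]
ft_force: [0.1, -0.6, 0.1]
width: 65.9
grasp_force: 0.0
```

Emit:
servo_tool:
  steps:
    - [[0,0,0],[0,0,0],-1]
    - [[0,0,0],[0,0,0],-1]
    - [[0,0,0],[0,0,0],-1]
    - [[0,0,0],[0,0,0],-1]
    - [[0,0,0],[0,0,0],-1]
    - [[0,0,0],[0,0,0],-1]
    - [[0,0,0],[0,0,0],-1]
    - [[0,0,0],[0,0,0],-1]

```text
t: 31.0
ee_pos: [425.2, -214.1, 119.0]
orientation: [-3.136, 0.1, 0.012]
ft_force: [0.2, -0.7, 0.5]
width: 15.6
grasp_force: 0.0
```

Emit:
servo_tool:
  steps:
    - [[0,0,0],[0,0,0],-1]
    - [[0,0,0],[0,0,0],-1]
    - [[0,0,0],[0,0,0],-1]
    - [[0,0,0],[0,0,0],-1]
    - [[0.002,-0.0001,0],[0,0,0],-1]
    - [[0.004,-0.0002,0],[0,0,0],-1]
    - [[0.006,-0.0004,0],[0,0,0],-1]
    - [[0.007,-0.0004,0],[0,0,0],-1]

```text
t: 31.67
ee_pos: [444.0, -215.9, 118.9]
orientation: [-3.137, 0.1, 0.013]
ft_force: [-2.9, -5.8, 2.2]
width: 11.3
grasp_force: 30.0
```

Emit:
servo_tool:
  steps:
    - [[0.008,-0.0005,0],[0,0,0],-1]
    - [[0.008,-0.0005,0],[0,0,0],-1]
    - [[0.008,-0.0005,0],[0,0,0],-1]
    - [[0.008,-0.0005,0],[0,0,0],-1]
    - [[0.008,-0.0005,0],[0,0,0],-1]
    - [[0.008,-0.0005,0],[0,0,0],-1]
    - [[0.008,-0.0005,0],[0,0,0],-1]
    - [[0.008,-0.0005,0],[0,0,0],-1]

```text
t: 32.33
ee_pos: [508.6, -219.6, 118.9]
orientation: [-3.137, 0.1, 0.012]
ft_force: [-2.6, -3.6, 2.7]
width: 11.6
grasp_force: 30.0
```

Emit:
servo_tool:
  steps:
    - [[0.008,-0.0005,0],[0,0,0],-1]
    - [[0.008,-0.0005,0],[0,0,0],-1]
    - [[0.008,-0.0005,0],[0,0,0],-1]
    - [[0.008,-0.0005,0],[0,0,0],-1]
    - [[0.008,-0.0005,0],[0,0,0],-1]
    - [[0.007,-0.0004,0],[0,0,0],-1]
    - [[0.005,-0.0003,0],[0,0,0],-1]
    - [[0.003,-0.0002,0],[0,0,0],-1]

```text
t: 33.0
ee_pos: [564.1, -222.8, 118.9]
orientation: [-3.136, 0.1, 0.011]
ft_force: [-1.9, -3.5, 6.3]
width: 11.3
grasp_force: 30.0
```

Emit:
servo_tool:
  steps:
    - [[0.002,-0.0001,0],[0,0,0],-1]
    - [[0.002,-0.0001,0],[0,0,0],-1]
    - [[0.002,-0.0001,0],[0,0,0],-1]
    - [[0.002,-0.0001,0],[0,0,0],-1]
    - [[0.002,-0.0001,0],[0,0,0],-1]
    - [[0.0,0,0],[0,0,0],-1]
    - [[0,0,0],[0,0,0],-1]
    - [[0,0,0],[0,0,0],-1]

```text
t: 33.67
ee_pos: [573.8, -223.4, 118.9]
orientation: [-3.137, 0.1, 0.01]
ft_force: [0.1, -4.4, 4.8]
width: 11.3
grasp_force: 30.0
```

Emit:
servo_tool:
  steps:
    - [[0.001,0,0],[0,0,0],-1]
    - [[0.001,0,0],[0,0,0],-1]
    - [[0.001,0,0],[0,0,0],-1]
    - [[0.001,0,0],[0,0,0],-1]
    - [[0.001,0,0],[0,0,0],-1]
    - [[0,0,0],[0,0,0],-1]
    - [[0,0,0],[0,0,0],-1]
    - [[0,0,0],[0,0,0],-1]

```text
t: 34.33
ee_pos: [578.3, -223.7, 118.9]
orientation: [-3.137, 0.1, 0.011]
ft_force: [0.2, -6.3, 5.7]
width: 11.0
grasp_force: 30.0
```

Emit:
servo_tool:
  steps:
    - [[0.001,0,0],[0,0,0],-1]
    - [[0.001,0,0],[0,0,0],-1]
    - [[0.001,0,0],[0,0,0],-1]
    - [[0,0,0],[0,0,0],-1]
    - [[0,0,0],[0,0,0],-1]
    - [[0,0,0],[0,0,0],-1]
    - [[0,0,0],[0,0,0],-1]
    - [[0,0,0],[0,0,0],-1]

```text
t: 35.0
ee_pos: [578.8, -223.7, 118.8]
orientation: [-3.136, 0.1, 0.019]
ft_force: [-9.3, -7.0, 11.5]
width: 11.3
grasp_force: 30.0
```

Emit:
servo_tool:
  steps:
    - [[0.001,0,0],[0,0,0],-1]
    - [[0,0,0],[0,0,0],-1]
    - [[0,0,0],[0,0,0],-1]
    - [[0,0,0],[0,0,0],0]
    - [[0,0,0],[0,0,0],0]
    - [[0,0,0],[0,0,0],0]
    - [[0,0,0],[0,0,0],0]
    - [[0,0,0],[0,0,0],0]

```text
t: 35.67
ee_pos: [581.9, -222.4, 118.1]
orientation: [-3.135, 0.1, 0.014]
ft_force: [-0.3, 0.5, 0.2]
width: 40.6
grasp_force: 0.0
```

Emit:
servo_tool:
  steps:
    - [[0,0,0],[0,0,0],0]
    - [[0,0,0],[0,0,0],0]
    - [[0,0,0.015],[0,0,0],0]
    - [[0,0,0.02],[0,0,0],0]
    - [[0,0,0.02],[0,0,0],0]
    - [[0,0,0.02],[0,0,0],0]
    - [[0,0,0.02],[0,0,0],0]
    - [[-0.02,0,0.02],[0,0,0],0]

```text
t: 36.33
ee_pos: [564.2, -223.0, 234.6]
orientation: [-3.136, 0.099, 0.009]
ft_force: [-0.0, -0.1, 0.4]
width: 43.5
grasp_force: 0.0
```

Emit:
servo_tool:
  steps:
    - [[-0.02,0,0],[0,0,0],0]
    - [[-0.02,0,0],[0,0,0],0]
    - [[-0.02,0,0],[0,0,0],0]
    - [[-0.02,0,0],[0,0,0],0]
    - [[-0.02,0,0],[0,0,0],0]
    - [[0,0,0],[0,0,0],0]
    - [[0,0,0],[0,0,0],0]
    - [[0,0,0],[0,0,0],0]

```text
t: 37.0
ee_pos: [463.0, -223.3, 233.9]
orientation: [-3.136, 0.1, 0.011]
ft_force: [-0.0, -1.0, 0.4]
width: 43.6
grasp_force: 0.0
```

Run:
```python
from h import *
o,d=shot("wrist");P=cloud(o,d)
print(o["ee_pos"],o["ft_force"].round(1),o["width"])
X,Y,Z=P[...,0],P[...,1],P[...,2]
def rep(n,m):
    s=P[m];print(n,len(s),np.percentile(s,[2,50,98],axis=0).round(1).tolist() if len(s)>5 else 0)
rep("panel",(Z>163)&(Z<178)&(X>595)&(X<650)&(Y>-310)&(Y<-140))
rep("handle",(Z>172)&(Z<192)&(X>550)&(X<595)&(Y>-260)&(Y<-190))
_,e=shot("side");cv2.imwrite("pics/c8.png",np.hstack([cv2.resize(d["color"],(400,300)),cv2.resize(e["color"],(400,300))]))
```

```text
[ 462.95537865 -223.266162    233.94616704] [-0.  -1.   0.4] 43.58681626502784
panel 0 0
handle 262 [[571.9, -228.6, 175.0], [577.0, -223.2, 181.2], [582.4, -217.8, 182.8]]
```

View pics/c8.png

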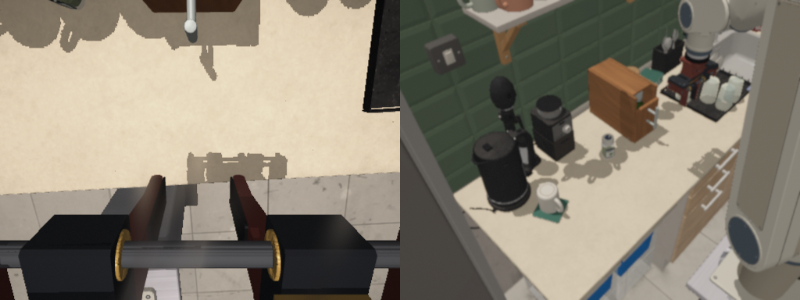

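The rack is shut: handle at (190,25) in the left view, rack closed at (625,100) in the right. The bottle is inside, the jar stands at (608,145), and the mug is on its coaster at (550,200).

```bash
python3 -c "
from workcell import close_job
print(close_job())"
```

```text
the job is handed in; nothing more can be done
None
```

The bottle was tipped up and left standing on its own, then placed upright in the front bay and released. The rack is shut to its stop, and the job was handed in at about 37 s. My first grasp missed, because the real fingertips end about 38 mm short of the reported TCP, and turned the lying bottle about 3°. The jar and mug were not touched, and the salt was standing when last seen, before the rack was shut.

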